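# Clip a pick-light module onto its rail

## Task

Clip the loose white pick-light module with the green lens onto the aluminium rail at the bay between the two green marks: hook its rigid lip under the edge of the rail nearest the robot with the other end raised, then rock it down until the black sprung foot snaps under the far edge and it sits level and flush. Do it by feel: never push it against the rail or its plate with more than 22 N. Let go of it and leave the mug, the tape roll and the cup where they stand.

Things in the scene. Friction and masses are not known exactly. Their poses are not given: they have to be found in the camera images.
- module: Loose white pick-light module, 0.2 kg; starts lying on the worktop. Origin at the centre of its underside (bottom of hook and foot), z up through the lens. Shell 74 (x) x 44 (y) mm with flat sides, from z = 13 to 58 mm; on top a round green lens, 27 mm wide, 7 mm high, centred at x = -4 mm. Rigid hook at the -x end, sprung foot at +x. Seated, its origin is 13 mm below the rail's top.
- grip (a point): Point in the module's shell (x = 0, y = 0, z = 41 mm) between good places to grip it across its 44 mm width (y). Keep the fingertips above z = 15 mm of the module, or they will hit the rail when it is seated.
- slot (a point): Mouth corner of the module's hook slot, mid height (x = -26 mm, z = 10 mm in the module): the near edge of the rail's 4 mm flange goes here. The hook, 38 mm wide, has a leg from the shell down to z = 0, inner face at x = -26, outer at x = -32 mm. The slot between lip and shell is 6 mm high at the leg and opens towards +x.
- lip (a point): Tip of the module's rigid lip (x = -20.5 mm, z = 5.4 mm in the module). The lip's top falls from z = 7 mm at the leg to 5.4 mm here.
- module_foot (a joint): Deflection of the black sprung foot along the module's +x, in m: 0 at rest, 0.005 at its stop; spring 0.6 N/mm with 1.2 N preload. Its 24 mm wide nose reaches in to x = 22 mm, 8 mm above the module's underside; below, a ramp slopes out to x = 27 mm at the underside and cams the foot over the rail's edge.
- heel (a point): Lowest edge of the module's foot (x = 26.5 mm, z = 0 in the module). Hooked and let go, the module rests with this edge on the rail's far edge, foot end raised about 0.2 rad; then roughly 8 to 15 N on the foot end snaps it home (with less it can stick halfway).
- press_pad (a point): Ribbed thumb pad on the module's top over the foot (x = 26 mm, z = 58 mm in the module), a good place to push down; when seated it is 45 mm above the rail's top.
- rail_base: Grey plate 120 (x) x 260 (y) x 6 mm screwed to the worktop, carrying an aluminium T rail 240 mm long along y on adjustable feet. Origin at the centre of the plate's underside, on the worktop, -x side towards the robot. The rail's flange is 50 mm wide and 4 mm thick, its web 24 mm wide. A like module (orange lens) is fitted at y = +65 mm.
- bay (a point): Bay for the loose module between the green marks: at y = -55 mm on the plate's centre line, 24 mm above the worktop. The rail's feet are adjustable, and no given pose tells how they are set: its centre line lies up to 8 mm to either side (x) of the plate's, and its top 0 to 6 mm above this point. Find top and near edge by touch or sight. The rail does not yield.
- mug: Navy mug, bystander, 68 mm wide and 62 mm high, origin at the centre of its underside.
- tape: Roll of brown tape, bystander, 79 mm wide and 37 mm high, origin at the centre of its underside.
- cup: Mint cup, bystander, 70 mm wide and 50 mm high, origin at the centre of its underside.

How it is judged:
On the way:
1. the module touches the rail with its lip end low at the near edge and its foot end raised (z of lip in the frame of rail_base below 0.0255 m and x of lip in the frame of rail_base between -0.036 and -0.008 m and z of heel in the frame of rail_base above 0.018 m and angle between the x axis of module and the x axis of rail_base, either way round below 0.6 rad and contact force between module and rail_base above 0.3 N and angle between module's own z axis and vertical above 0.12 rad), for 0.2 s.
At the end, for the whole second after the job is handed in: The module sits on the rail at rest, level within 0.05 rad, its underside 8.5 to 19 mm above the worktop as the rail's height gives, both lip and foot below the flange, the foot sprung back to within 2 mm of rest, square to the rail within 0.1 rad and within 15 mm of the bay's centre along the rail (z of module in the frame of rail_base between 0.0085 and 0.019 m and z of lip in the frame of rail_base below 0.0245 m and z of heel in the frame of rail_base below 0.0195 m and x of module in the frame of rail_base between -0.014 and 0.014 m and y of module in the frame of bay between -0.015 and 0.015 m and angle between module's own z axis and vertical below 0.05 rad and angle between the x axis of module and the x axis of rail_base, either way round below 0.1 rad and value of joint module_foot below 0.002 m and linear speed of module below 0.02 m/s); the robot touches nothing.
It fails at once if the module is pushed against the rail or its plate with more than 22 N (contact force between module and rail_base above 22 N).
It fails at once if the mug, the tape roll or the cup is moved by more than 25 mm (distance of any of mug, tape, cup from where it was at the start of the episode above 0.025 m).
It also fails if it takes over 58 s, if anything falls off the work surface, if the arm or the gripper's body presses on something with over 40 N, if the wrist force passes 120 N, or if a joint passes its speed limit or range.

## Robot

A 6-joint arm with a two-finger parallel gripper is mounted at the origin on a cart in front of the work surface, level with it; the furniture and walls round the work are solid. World frame = base frame: x ahead of the robot, y to its left, z up, the work surface at z = 0. Lengths are in m, angles in rad, forces in N, time in s.
With the tool pointing down it reaches from about 0.3 to 0.875 m from the base axis. Payload 6.4 kg.
Tool frame: the origin (TCP) lies on the mounting face of the last link; the fingertips stand 173 mm ahead of it and the grasp point (between the pads) lies 155 mm ahead of it (finger_overhang is the distance from the TCP to the fingertips, in m); z points along the fingers, y is the line along which they close (so a half turn about z gives the same grasp; the last joint's range is limited). The gripper opens to 85 mm and grips with 20 to 120 N. Pads are 22 mm wide; open, the fingers measure 114 mm over their backs; the gripper's body (76 mm by 85 mm) begins 54 mm behind the grasp point. The pads swing forward as they close: fully open they stand 13 mm farther back than shut.
Start: joints at [1.13, 0.181, 1.607, -0, 1.354, -0.206], TCP at [0.134, 0.559, 0.405] pointing down, gripper open.
Joint ranges: [-2.99, 2.99], [-0.89, 2.07], [0.3, 2.58], [-1.14, 4.28], [0, 2.63], [-3.12, 3.12]. Speed limits (rad/s): [2.57, 2.57, 3.01, 3.14, 3.14, 3.14].

## Interface

Orientations are given as a unit quaternion [x, y, z, w].
In Python, from cell import observe, capture, get_calibration, finish_job, finger_overhang gives the robot as it stands. The module is installed in compiled form; this text tells all that it offers.
- The arm moves only by the tool drive_tool, never from a script. Its argument "rows" is a list that holds one entry, the list of rows, each a list of 7 numbers: the shift along the tool's x, y, z scaled (see below), then the turn, a rotation vector about the tool's x, y, z scaled (see below), then the gripper's target within -1 to 1 (fully open at 1, half-way at 0, shut at -1). In form: [[[x, y, z, ax, ay, az, jaw], ...]]. A call has 1 to 12 rows; each row shifts and turns the commanded pose from where the row before left it, along the tool's axes as they then stand; what a row does not reach is not made up. The controller multiplies each number of a shift by 3 cm and each number of a turn by 0.12 rad. A row lasts 1/10 s, in which the tool goes at most 50 mm and 8.59 degrees, less where a joint would pass 70% of its speed; a pose out of reach is approached as far as the arm can. A call with a number of a shift or a turn outside -1 to 1 is refused whole. A call with a gripper value outside its range is refused whole. The fingers move at their own pace and stop on an object; "grip_force" is the grip in N (left out, the last holds). Time passes only in rows, so rows that do not move let the fingers close. It gives the time, the measured TCP pose, the force, the opening and the grip force at its end, in the units of the state.
- observe(): the state, without advancing time (a new reading comes with each control period).
- capture(name): name is "scene" or "top"; returns the picture (420x560x3 uint8, red, green, blue); there is no depth.
- get_calibration(name): a dict with "camera_matrix" (3x3 intrinsics, pixels), "rvec" (rotation vector, rad) and "tvec" (3), from world to camera coordinates, as OpenCV has them. Camera axes: x right, y down, z forward; pixel columns grow to the right and rows downward; lengths in m; the calibration is good to about 2 mm. A picture is of the moment at which its call begins. get_calibration takes no time and is no camera call.
- finish_job(): hands the job in; it is judged then, once.
The state is a dict: "t": time; "joints": joint angles; "joint_velocities": joint speeds; "joint_efforts": joint torques, N m; "tcp_pos": TCP position; "tool_rot": TCP orientation; "contact_force": force on the tool from outside, world axes, zero at the start; "moment": the same for the moment, N m; "gripper_width": finger opening in m; "grasp_force": force on a finger pad.
Only numpy, scipy, OpenCV 4.12 (cv2) and the standard library are available. Lean on these libraries where they do the work, as an engineer would, in place of code of your own. Each camera call takes 0.05 s, during which the arm holds its last target. There are 200 camera calls.

## Working session

There is one attempt and no reset: what is moved stays moved. The work goes in short steps, Python scripts to look and compute and a tool call to move; the robot and the scene stay as the last step left them, time stands still between calls to the robot, and variables do not carry over. Pictures are saved under pics/ and viewed, at most 11 in all, crops included, and the job is handed in when it is done.

Besides the shell and the picture viewer there is one more tool, called after "Emit:" as name(argument=value, ...) on one line, values as JSON. drive_tool: Moves the arm, as the interface text tells. Its arguments: {"type":"object","properties":{"rows":{"type":"array","items":{"type":"array","items":{"type":"array","items":{"type":"number","minimum":-1,"maximum":1}}}},"grip_force":{"type":"number"}},"required":["rows"]}

```bash
mkdir -p pics
python3 - <<'E'
from cell import *
import cv2
for n in("scene","top"):
    im=capture(n); cv2.imwrite(f"pics/{n}0.png",im[:,:,::-1]); c=get_calibration(n); print(n,c)
print(observe())
E
```

```text
scene {'camera_matrix': array([[425.72199826,   0.        , 286.10190849],
       [  0.        , 425.72199826, 205.70445223],
       [  0.        ,   0.        ,   1.        ]]), 'rvec': array([ 2.19991396, -0.55484486,  0.25733186]), 'tvec': array([-0.40584944,  0.21181858,  0.91054071])}
top {'camera_matrix': array([[403.71753736,   0.        , 283.35890739],
       [  0.        , 403.71753736, 215.64342547],
       [  0.        ,   0.        ,   1.        ]]), 'rvec': array([ 2.1187443 , -2.12554787,  0.19846982]), 'tvec': array([0.02663547, 0.48046918, 1.23661675])}
{'t': 0.1, 'joints': array([ 1.12969460e+00,  1.81471925e-01,  1.60788750e+00, -8.11695405e-06,
        1.35379977e+00, -2.06282234e-01]), 'joint_velocities': array([-0.00058897, -0.00208178, -0.00345418,  0.00053441, -0.00221297,
        0.00035872]), 'joint_efforts': array([ 3.31277588e-04, -4.45877051e+01, -3.52237952e+01, -2.02040919e-04,
        4.20942146e-03,  3.34413312e-05]), 'tcp_pos': array([0.13366172, 0.55902223, 0.40388103]), 'tool_rot': array([ 1.17139275e-01,  9.93115188e-01, -7.43851878e-04, -2.45376585e-04]), 'contact_force': array([ 0.04114609, -0.39177466, -0.42053383]), 'moment': array([0.01815833, 0.01846476, 0.01829496]), 'grasp_force': 0.0, 'gripper_width': 0.08563527105096204}
```

View pics/scene0.png

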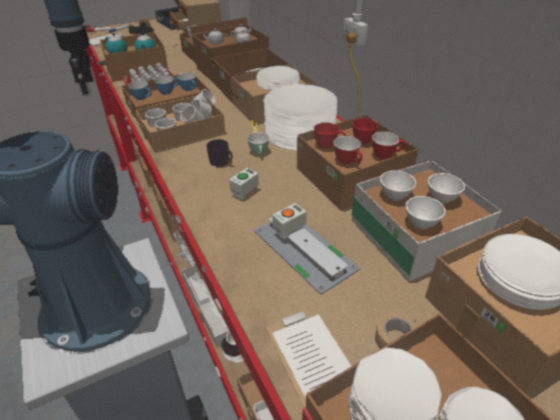

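View pics/top0.png

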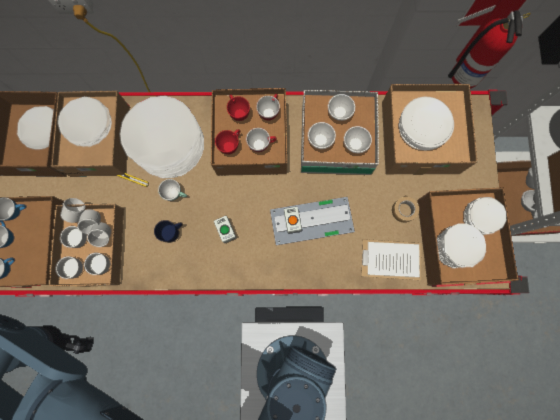

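The scene view shows the module at (243,182) and the rail at about (310,245). The top view shows the module at (225,230) and the rail at (312,220), with the green marks near (326,203) and (332,234). I'll zoom in next.

Run:
```python
import cv2,numpy as np
t=cv2.imread("pics/top0.png");s=cv2.imread("pics/scene0.png")
a=cv2.resize(t[185:255,200:360],None,fx=5,fy=5,interpolation=cv2.INTER_CUBIC)[:300]
a=cv2.resize(t[190:250,205:365],None,fx=5,fy=5,interpolation=cv2.INTER_CUBIC)
b=cv2.resize(s[160:290,220:365],None,fx=2.3,fy=2.3,interpolation=cv2.INTER_CUBIC)
c=cv2.resize(s[160:210,220:270],None,fx=5.9,fy=5.9,interpolation=cv2.INTER_CUBIC)
o=np.zeros((600,800,3),np.uint8);o[:300]=a;o[300:300+b.shape[0],:b.shape[1]]=b[:300];o[300:300+c.shape[0],400:400+c.shape[1]]=c
cv2.imwrite("pics/z1.png",o)
open("h.py","w").write('''
import cv2,numpy as np
from cell import *
def ray(n,p):
    c=get_calibration(n);R,_=cv2.Rodrigues(c["rvec"]);t=np.ravel(c["tvec"])
    d=R.T@np.linalg.solve(c["camera_matrix"],[p[0],p[1],1.]);return -R.T@t,d/np.linalg.norm(d)
def plane(n,p,z):
    o,d=ray(n,p);return o+d*(z-o[2])/d[2]
def tri(pt,ps):
    o1,d1=ray("top",pt);o2,d2=ray("scene",ps)
    k=np.linalg.lstsq(np.c_[d1,-d2],o2-o1,rcond=None)[0];a=o1+k[0]*d1;b=o2+k[1]*d2
    return (a+b)/2,np.linalg.norm(a-b)
def proj(n,X):
    c=get_calibration(n);return cv2.projectPoints(np.array(X,float).reshape(-1,3),c["rvec"],c["tvec"],c["camera_matrix"],None)[0].reshape(-1,2)
def blobs(im,lo,hi,amin=8):
    h=cv2.cvtColor(im,cv2.COLOR_BGR2HSV);m=cv2.inRange(h,lo,hi)
    n,l,st,ce=cv2.connectedComponentsWithStats(m);return [(ce[i].round(2),st[i,4]) for i in range(1,n) if st[i,4]>=amin]
''')
import sys;sys.path.insert(0,'.')
from h import *
print("T",[b for b in blobs(t,(45,90,50),(90,255,255)) if 180<b[0][1]<260])
print("S",[b for b in blobs(s,(45,90,50),(90,255,255)) if 150<b[0][1]<300])
print("To",[b for b in blobs(t,(5,200,180),(16,255,255)) if 180<b[0][1]<260])
print("So",[b for b in blobs(s,(5,200,180),(16,255,255)) if 150<b[0][1]<300])
```

```text
T [(array([325.43, 202.11]), np.int32(47)), (array([224.3 , 229.37]), np.int32(54)), (array([331.12, 232.9 ]), np.int32(48))]
S [(array([242.37, 175.63]), np.int32(30)), (array([355.46, 204.62]), np.int32(13)), (array([385.49, 238.76]), np.int32(617)), (array([394.88, 234.5 ]), np.int32(8)), (array([335.07, 250.67]), np.int32(43)), (array([301.55, 270.7 ]), np.int32(56))]
To [(array([292.38, 219.81]), np.int32(47))]
So []
```

View pics/z1.png

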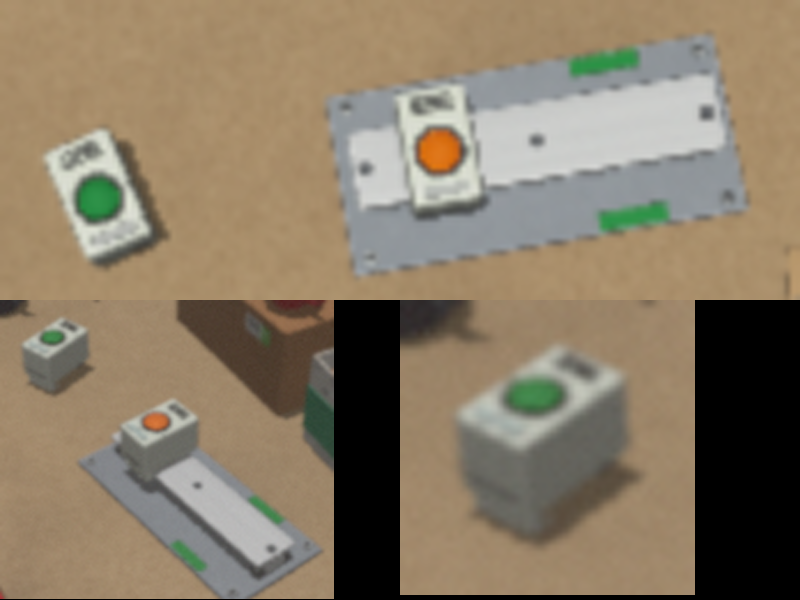

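The zoomed crops show the loose module upright, with its dark thumb pad pointing away from the robot. In the zoom, the plate corners are (328,98), (712,36), (748,208) and (358,274), and the rail's right end is (715,75)-(725,150). Next I'll work out the poses.

```bash
cat > m.py <<'E'
from h import *
t=cv2.imread("pics/top0.png");s=cv2.imread("pics/scene0.png")
L,e=tri((224.3,229.37),(242.37,175.63));print("lens",L,e)
print("mark near",tri((331.12,232.9),(301.55,270.7)),"far",tri((325.43,202.11),(335.07,250.67)))
def rect(im,x0,y0,x1,y1,lo,hi):
    k=8;c=cv2.resize(im[y0:y1,x0:x1],None,fx=k,fy=k,interpolation=cv2.INTER_CUBIC)
    m=cv2.inRange(cv2.cvtColor(c,cv2.COLOR_BGR2HSV),lo,hi)
    cs,_=cv2.findContours(m,cv2.RETR_EXTERNAL,cv2.CHAIN_APPROX_NONE);q=max(cs,key=cv2.contourArea)
    return (cv2.boxPoints(cv2.minAreaRect(q))+.5)/k-.5+[x0,y0]
r=rect(t,205,205,245,250,(0,0,150),(180,60,255))
W=np.array([plane("top",p,.058) for p in r]);print("module top",W.round(4).tolist(),W.mean(0))
d=[W[1]-W[0],W[2]-W[1]];print([np.linalg.norm(x) for x in d]);x=max(d,key=np.linalg.norm);x*=np.sign(x[0]);print("yaw",np.arctan2(x[1],x[0]))
# plate
P=np.array([(328,98),(712,36),(748,208),(358,274)])/5.+[204.6,189.6]
W=np.array([plane("top",p,.006) for p in P]);C=W.mean(0);print("plate",W.round(4).tolist(),C)
yv=(W[0]+W[3]-W[1]-W[2]);print("plate dims",np.linalg.norm(yv)/2,np.linalg.norm(W[0]+W[1]-W[2]-W[3])/2);print("plate yaw",np.arctan2(-yv[0],yv[1]))
# rail corners, right end
R=np.array([(715,75),(725,150),(348,133),(365,208)])/5.+[204.6,189.6]
print("rail corners top px",R, [plane("top",p,.026).round(4) for p in R])
E
python3 m.py
python3 - <<'E'
import cv2
s=cv2.imread("pics/scene0.png");cv2.imwrite("pics/z2.png",cv2.resize(s[220:295,270:370],None,fx=8,fy=8,interpolation=cv2.INTER_CUBIC))
E
```

```text
lens [0.43537841 0.20915956 0.06047219] 0.0013437337393146533
mark near (array([ 0.43067357, -0.12981215,  0.00672211]), np.float64(0.0006604988474242045)) far (array([ 0.53273894, -0.11350225,  0.00795046]), np.float64(0.00047460169378248497))
module top [[0.4648, 0.2479, 0.058], [0.4829, 0.2054, 0.058], [0.413, 0.1752, 0.058], [0.3953, 0.2173, 0.058]] [0.43899063 0.21143131 0.058     ]
[np.float64(0.04618244162263641), np.float64(0.07615582930830297)]
yaw 0.40781955939876713
plate [[0.5097, 0.0683, 0.006], [0.5507, -0.1852, 0.006], [0.4358, -0.2049, 0.006], [0.3935, 0.0486, 0.006]] [ 0.47243126 -0.0683239   0.006     ]
plate dims 0.2568952100641874 0.11719827534499112
plate yaw 0.16267092815507345
rail corners top px [[347.6 204.6]
 [349.6 219.6]
 [274.2 216.2]
 [277.6 231.2]] [array([ 0.5199, -0.1831,  0.026 ]), array([ 0.4705, -0.1879,  0.026 ]), array([0.4825, 0.0546, 0.026 ]), array([0.4336, 0.0437, 0.026 ])]
```

View pics/z2.png

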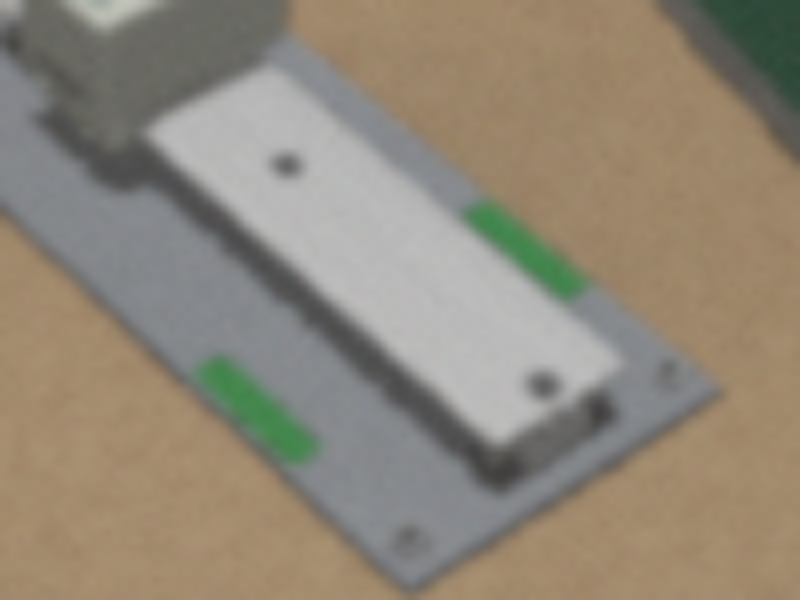

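```bash
cat > m2.py <<'E'
from h import *
s=cv2.imread("pics/scene0.png")
o=[b for b in blobs(s,(3,150,120),(16,255,255),15) if 200<b[0][1]<230 and 270<b[0][0]<310];print(o)
T=lambda p:(np.array(p)/5.+[204.6,189.6]);S=lambda p:(np.array(p)/8.+[269.56,219.56])
print("orange",tri((292.38,219.81),o[0][0]))
for a,b in [((537,140),(286,164)),((707,113),(543,385)),((715,75),(620,360)),((725,150),(490,442))]:
    print(tri(T(a),S(b)))
yaw=.161;c=np.array([0.4724,-0.0683]);Rm=np.array([[np.cos(yaw),-np.sin(yaw)],[np.sin(yaw),np.cos(yaw)]])
for z in (.024,.027,.030):
  for a in [(537,140),(707,113),(348,133),(715,75),(365,208),(725,150)]:
    print(z,a,(Rm.T@(plane("top",T(a),z)[:2]-c)).round(4))
for p in [(331.12,232.9),(325.43,202.11)]: print("mark",(Rm.T@(plane("top",p,.006)[:2]-c)).round(4))
print("bay",c+Rm@[0,-.055])
E
python3 m2.py
```

```text
[(array([287.41, 212.53]), np.int32(51))]
orange (array([ 0.46231783, -0.00299285,  0.07399182]), np.float64(0.0009378101483149891))
(array([ 0.47692157, -0.06688236,  0.02937221]), np.float64(9.420799632762807e-05))
(array([ 0.49504693, -0.17704251,  0.02860287]), np.float64(0.0014937154752885213))
(array([ 0.51839611, -0.18205722,  0.03189897]), np.float64(0.0005559212477577343))
(array([ 0.47068092, -0.18776204,  0.02867355]), np.float64(0.0012946377303788413))
0.024 (537, 140) [0.0056 0.0002]
0.024 (707, 113) [ 0.0051 -0.1114]
0.024 (348, 133) [0.0301 0.1197]
0.024 (715, 75) [ 0.0289 -0.1214]
0.024 (365, 208) [-0.02    0.1168]
0.024 (725, 150) [-0.0207 -0.1182]
0.027 (537, 140) [0.0051 0.0005]
0.027 (707, 113) [ 0.0045 -0.1108]
0.027 (348, 133) [0.0295 0.1197]
0.027 (715, 75) [ 0.0283 -0.1208]
0.027 (365, 208) [-0.0205  0.1168]
0.027 (725, 150) [-0.0212 -0.1176]
0.03 (537, 140) [0.0045 0.0008]
0.03 (707, 113) [ 0.004  -0.1103]
0.03 (348, 133) [0.0289 0.1198]
0.03 (715, 75) [ 0.0278 -0.1202]
0.03 (365, 208) [-0.0209  0.1168]
0.03 (725, 150) [-0.0216 -0.117 ]
mark [-0.0512 -0.054 ]
mark [ 0.0525 -0.0544]
bay [ 0.48121679 -0.12258871]
```

Emit:
drive_tool(rows=[[[-0.9, -0.64, 0.25, 0, 0, 0, 1], [-0.9, -0.64, 0.25, 0, 0, 0, 1], [-0.9, -0.64, 0.25, 0, 0, 0, 1], [-0.9, -0.64, 0.25, 0, 0, 0, 1], [-0.9, -0.64, 0.25, 0, 0, 0, 1], [-0.9, -0.64, 0.25, 0, 0, 0, 1], [-0.9, -0.64, 0.25, 0, 0, 0, 1], [-0.9, -0.64, 0.25, 0, 0, 0, 1], [-0.9, -0.64, 0.25, 0, 0, 0, 1], [-0.9, -0.64, 0.25, 0, 0, 0, 1], [-0.9, -0.64, 0.25, 0, 0, 0, 1], [-0.9, -0.64, 0.25, 0, 0, 0, 1]]], grip_force=40)

```text
t: 1.3
tcp_pos: [0.3958, 0.2586, 0.3142]
tool_rot: [0.117, 0.993, -0.0, -0.0]
contact_force: [1.0, 0.5, -0.8]
gripper_width: 0.0853
grasp_force: 0.0
```

Emit:
drive_tool(rows=[[[-0.9, -0.62, 0.25, 0, 0, 0, 1], [-0.9, -0.62, 0.25, 0, 0, 0, 1], [0, 0, 0, 0, 0, -0.9, 1], [0, 0, 0, 0, 0, -0.9, 1], [0, 0, 0, 0, 0, -0.9, 1], [0, 0, 0, 0, 0, -0.9, 1], [0, 0, 0, 0, 0, -0.9, 1], [0, 0, 0, 0, 0, -0.85, 1], [0, 0, 0, 0, 0, 0, 1]]])

```text
t: 2.2
tcp_pos: [0.4389, 0.211, 0.2994]
tool_rot: [-0.203, 0.979, 0.0, -0.0]
contact_force: [-0.2, 0.0, -0.3]
gripper_width: 0.0853
grasp_force: 0.0
```

```bash
cat >> h.py <<'E'
from scipy.spatial.transform import Rotation as Ro
def down(yaw,tilt=0.):
    """tool pointing down with tool y along module y (yaw+90deg), module foot end raised by tilt"""
    M=Ro.from_euler('ZY',[yaw,-tilt]).as_matrix()   # module axes
    return np.c_[-M[:,0],M[:,1],-M[:,2]]
def go(p,R=None):
    """units to move to TCP p / R: shift first (tool axes now) then turn"""
    s=observe();Rc=Ro.from_quat(s["tool_rot"]).as_matrix()
    print("t",s["t"],"pos",s["tcp_pos"].round(4),"F",s["contact_force"].round(2),"w",round(s["gripper_width"],4),"joints",s["joints"].round(2))
    if R is not None: print("turn units",(Ro.from_matrix(Rc.T@R).as_rotvec()/.12).round(2)); 
    print("shift units (now axes)",(Rc.T@(np.array(p)-s["tcp_pos"])/.03).round(3), "(target axes)",None if R is None else (R.T@(np.array(p)-s["tcp_pos"])/.03).round(3))
E
python3 - <<'E'
from h import *
go([.439,.211,.196],down(.408))
im=capture("scene");cv2.imwrite("pics/s1.png",cv2.resize(im[100:260,150:350,::-1],None,fx=3,fy=3,interpolation=cv2.INTER_CUBIC))
E
```

```text
t 2.2 pos [0.4389 0.211  0.2994] F [-0.17  0.04 -0.29] w 0.0853 joints [ 0.2   0.11  1.92  0.    1.11 -1.78]
turn units [ 0.   -0.01  0.  ]
shift units (now axes) [-4.000e-03 -1.000e-03  3.445e+00] (target axes) [-2.000e-03 -1.000e-03  3.445e+00]
```

View pics/s1.png

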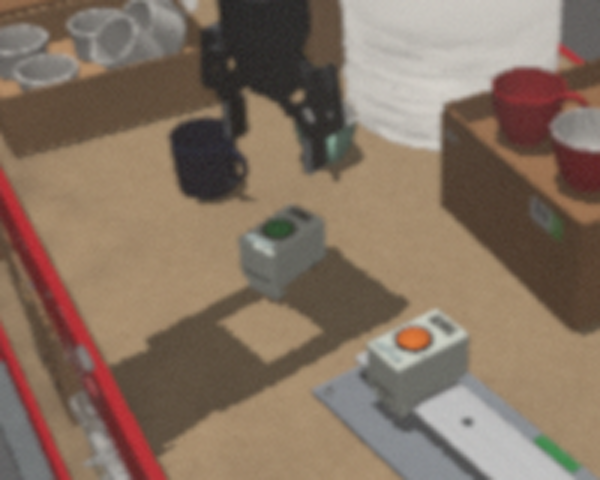

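The open fingers at about (270,100) are centred over the module at (285,250), and nothing is in the way. I'll descend and grip.

Emit:
drive_tool(rows=[[[0, 0, 0.9, 0, 0, 0, 1], [0, 0, 0.9, 0, 0, 0, 1], [0, 0, 0.9, 0, 0, 0, 1], [0, 0, 0.75, 0, 0, 0, 1], [0, 0, 0, 0, 0, 0, 1], [0, 0, 0, 0, 0, 0, 0], [0, 0, 0, 0, 0, 0, -0.3], [0, 0, 0, 0, 0, 0, -0.3], [0, 0, 0, 0, 0, 0, -0.3], [0, 0, 0, 0, 0, 0, -0.3], [0, 0, 0, 0, 0, 0, -0.3]]], grip_force=60)

```text
t: 3.35
tcp_pos: [0.4401, 0.2113, 0.1978]
tool_rot: [-0.202, 0.979, 0.0, 0.002]
contact_force: [-0.2, 0.1, 7.1]
gripper_width: 0.0431
grasp_force: 60.6
```

Emit:
drive_tool(rows=[[[0, 0, 0, 0, 0, 0, -0.3], [0, 0, -0.5, 0, 0, 0, -0.3], [0, 0, -0.9, 0, 0, 0, -0.3], [0, 0, -0.9, 0, 0, 0, -0.3], [0, 0, 0, 0, 0, 0, -0.3]]])

```text
t: 3.85
tcp_pos: [0.4407, 0.2114, 0.2689]
tool_rot: [-0.202, 0.979, -0.0, 0.004]
contact_force: [0.1, 1.1, -1.6]
gripper_width: 0.0434
grasp_force: 61.8
```

Run:
```python
from h import *
go([.439,.211,.27],down(.161,.3))
for n in("scene","top"):cv2.imwrite(f"pics/{n}2.png",capture(n)[:,:,::-1])
a=cv2.imread("pics/scene2.png")[100:230,170:310];b=cv2.imread("pics/top2.png")[180:270,180:280]
a=cv2.resize(a,(420,390),interpolation=cv2.INTER_CUBIC);b=cv2.resize(b,(380,342),interpolation=cv2.INTER_CUBIC)
o=np.zeros((390,800,3),np.uint8);o[:,:420]=a;o[:342,420:]=b;cv2.imwrite("pics/c2.png",o)
```

```text
t 3.85 pos [0.4407 0.2114 0.2689] F [ 0.08  1.12 -1.62] w 0.0434 joints [ 0.2   0.16  1.93 -0.    1.04 -1.77]
turn units [ 0.3  -2.43  2.04]
shift units (now axes) [ 0.057  0.008 -0.036] (target axes) [ 0.044 -0.006 -0.051]
```

View pics/c2.png

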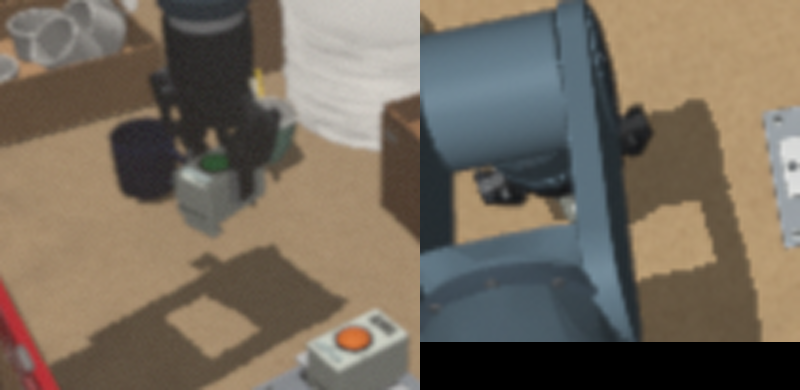

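The module is in the grip and lifted clear, at about (215,190) in the left crop. Next I'll lift it higher and turn it to rail yaw with 0.25 rad of tilt.

Emit:
drive_tool(rows=[[[0, 0, -0.8, 0, 0, 0, -0.3], [0, 0, -0.8, 0, 0, 0, -0.3], [0, 0, 0, 0.08, -0.68, 0.68, -0.3], [0, 0, 0, 0.08, -0.68, 0.68, -0.3], [0, 0, 0, 0.09, -0.68, 0.68, -0.3], [0, 0, 0, 0, 0, 0, -0.3]]])

```text
t: 4.55
tcp_pos: [0.4378, 0.2109, 0.3114]
tool_rot: [-0.08, 0.989, 0.01, 0.121]
contact_force: [0.2, -0.2, -1.9]
gripper_width: 0.0429
grasp_force: 61.6
```

```bash
cat >> h.py <<'E'
C0=np.array([.4724,-.0683]);YAW=.160
def tcp_for(m,px,pz,th,py=-.055,tm=(.001,0,.198)):
    """TCP so that module point m=(x,z) is at plate coords px,py and height pz with tilt th"""
    R=down(YAW,th);M=np.c_[-R[:,0],R[:,1],-R[:,2]]
    c,s=np.cos(YAW),np.sin(YAW);w=np.array([C0[0]+c*px-s*py,C0[1]+s*px+c*py,pz])
    return w+M@(np.array(tm)-[m[0],0,m[1]]),R
def where(m,tm=(.001,0,.198)):
    """plate coords of module point m"""
    s=observe();R=Ro.from_quat(s["tool_rot"]).as_matrix();M=np.c_[-R[:,0],R[:,1],-R[:,2]]
    w=s["tcp_pos"]-M@(np.array(tm)-[m[0],0,m[1]]);c,q=np.cos(YAW),np.sin(YAW);d=w[:2]-C0
    return np.array([c*d[0]+q*d[1],-q*d[0]+c*d[1],w[2]]).round(4),"tilt",round(np.arcsin(M[2,0]),3)
E
python3 - <<'E'
from h import *
go(*tcp_for((-.032,0),-.012,.11,.25)); print(where((-.032,0)))
E
```

```text
t 4.55 pos [0.4378 0.2109 0.3114] F [ 0.23 -0.19 -1.91] w 0.0429 joints [ 0.21  0.02  1.99 -0.01  0.88 -1.52]
turn units [ 0.   -0.05  0.  ]
shift units (now axes) [  1.29  -11.203  -0.275] (target axes) [  1.283 -11.203  -0.28 ]
(array([0.0261, 0.2811, 0.1113]), 'tilt', np.float64(0.243))
```

Emit:
drive_tool(rows=[[[0.1, -0.93, -0.02, 0, 0, 0, -0.3], [0.1, -0.93, -0.02, 0, 0, 0, -0.3], [0.1, -0.93, -0.02, 0, 0, 0, -0.3], [0.1, -0.93, -0.02, 0, 0, 0, -0.3], [0.1, -0.93, -0.02, 0, 0, 0, -0.3], [0.11, -0.93, -0.02, 0, 0, 0, -0.3], [0.11, -0.93, -0.02, 0, 0, 0, -0.3], [0.11, -0.93, -0.02, 0, 0, 0, -0.3], [0.11, -0.93, -0.02, 0, 0, 0, -0.3], [0.11, -0.93, -0.02, 0, 0, 0, -0.3], [0.11, -0.95, -0.02, 0, -0.05, 0, -0.3], [0.11, -0.95, -0.02, 0, 0, 0, -0.3]]])

```text
t: 5.75
tcp_pos: [0.4543, -0.1278, 0.3097]
tool_rot: [-0.081, 0.989, 0.012, 0.124]
contact_force: [0.6, 0.2, -2.3]
gripper_width: 0.0431
grasp_force: 61.9
```

Emit:
drive_tool(rows=[[[0, 0, 0, 0, 0, 0, -0.3], [0, 0, 0, 0, 0, 0, -0.3]]])

```text
t: 5.95
tcp_pos: [0.4544, -0.1271, 0.3097]
tool_rot: [-0.08, 0.989, 0.011, 0.124]
contact_force: [-0.4, 0.4, -1.6]
gripper_width: 0.0432
grasp_force: 62.1
```

Run:
```python
from h import *
go(*tcp_for((-.032,0),-.012,.04,.25)); print(where((-.032,0)))
im=capture("scene");cv2.imwrite("pics/scene3.png",cv2.resize(im[120:300,220:420,::-1],None,fx=3.3,fy=3.3,interpolation=cv2.INTER_CUBIC))
print(proj("scene",[[.4812,-.1226,.027]]))
```

```text
t 5.95 pos [ 0.4544 -0.1271  0.3097] F [-0.44  0.37 -1.6 ] w 0.0432 joints [-0.58 -0.01  2.03  0.21  0.95 -2.42]
turn units [ 0.03 -0.01  0.  ]
shift units (now axes) [6.350e-01 1.000e-03 2.236e+00] (target axes) [0.637 0.007 2.236]
(array([-0.0102, -0.0546,  0.1097]), 'tilt', np.float64(0.249))
[[318.99176836 254.92207697]]
```

View pics/scene3.png

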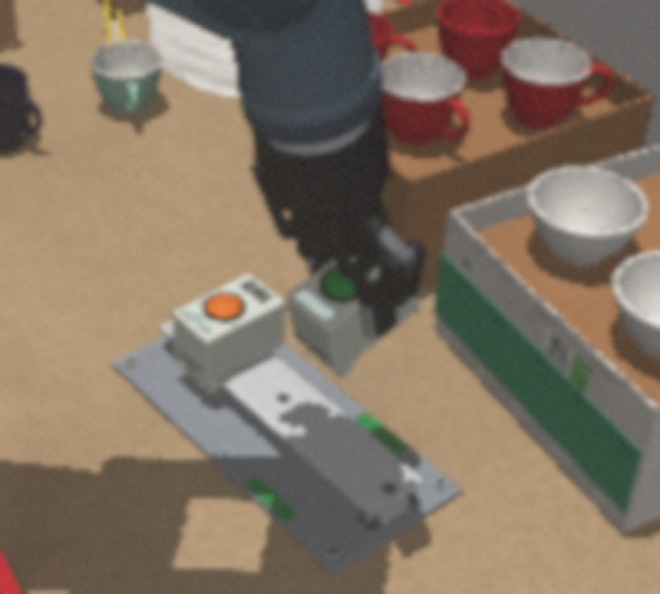

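The held module is tilted with its foot end raised, at about (340,310) and above the bay. I'll lower it and then touch the rail top in small steps.

Emit:
drive_tool(rows=[[[0.21, 0, 0.74, 0, 0, 0, -0.3], [0.21, 0, 0.74, 0, 0, 0, -0.3], [0.21, 0, 0.74, 0, 0, 0, -0.3], [0.03, 0, 0.12, 0, 0, 0, -0.3], [0, 0, 0, 0, 0, 0, -0.3]]])

```text
t: 6.5
tcp_pos: [0.4529, -0.126, 0.2372]
tool_rot: [-0.08, 0.989, 0.011, 0.124]
contact_force: [0.5, 0.4, -1.7]
gripper_width: 0.0437
grasp_force: 62.0
```

Run:
```python
from h import *
go(*tcp_for((-.032,0),-.012,.028,.25)); print(where((-.032,0)))
```

```text
t 6.5 pos [ 0.4529 -0.126   0.2372] F [ 0.48  0.37 -1.72] w 0.0437 joints [-0.58  0.12  2.07  0.24  0.78 -2.47]
turn units [ 0.02 -0.    0.02]
shift units (now axes) [ 0.093 -0.038  0.292] (target axes) [ 0.093 -0.037  0.293]
(array([-0.0115, -0.0534,  0.0372]), 'tilt', np.float64(0.25))
```

Corner z is 37.2 mm. I'll step down about 1 mm per row, in short calls.

Emit:
drive_tool(rows=[[[0.016, 0, 0.064, 0, 0, 0, -0.3], [0.016, 0, 0.064, 0, 0, 0, -0.3], [0.008, 0, 0.032, 0, 0, 0, -0.3], [0.008, 0, 0.032, 0, 0, 0, -0.3], [0, 0, 0, 0, 0, 0, -0.3]]])

```text
t: 7.0
tcp_pos: [0.4532, -0.1271, 0.2321]
tool_rot: [-0.08, 0.989, 0.01, 0.125]
contact_force: [0.3, 0.1, -1.7]
gripper_width: 0.0432
grasp_force: 62.0
```

Emit:
drive_tool(rows=[[[0.008, 0, 0.032, 0, 0, 0, -0.3], [0, 0, 0, 0, 0, 0, -0.3]]])

```text
t: 7.2
tcp_pos: [0.4532, -0.1271, 0.2309]
tool_rot: [-0.08, 0.989, 0.01, 0.125]
contact_force: [-0.4, 0.2, -1.3]
gripper_width: 0.0431
grasp_force: 62.0
```

Emit:
drive_tool(rows=[[[0.008, 0, 0.032, 0, 0, 0, -0.3], [0, 0, 0, 0, 0, 0, -0.3]]])

```text
t: 7.4
tcp_pos: [0.4532, -0.127, 0.2298]
tool_rot: [-0.08, 0.989, 0.01, 0.125]
contact_force: [0.2, -0.3, -2.6]
gripper_width: 0.0433
grasp_force: 62.0
```

Emit:
drive_tool(rows=[[[0.008, 0, 0.032, 0, 0, 0, -0.3], [0, 0, 0, 0, 0, 0, -0.3]]])

```text
t: 7.6
tcp_pos: [0.4532, -0.127, 0.2288]
tool_rot: [-0.08, 0.989, 0.01, 0.125]
contact_force: [0.0, -0.2, -2.7]
gripper_width: 0.043
grasp_force: 62.0
```

Emit:
drive_tool(rows=[[[0.008, 0, 0.032, 0, 0, 0, -0.3], [0, 0, 0, 0, 0, 0, -0.3]]])

```text
t: 7.8
tcp_pos: [0.4532, -0.127, 0.2278]
tool_rot: [-0.08, 0.989, 0.01, 0.125]
contact_force: [-0.3, -0.3, -2.1]
gripper_width: 0.0433
grasp_force: 62.0
```

Emit:
drive_tool(rows=[[[0.008, 0, 0.032, 0, 0, 0, -0.3], [0, 0, 0, 0, 0, 0, -0.3]]])

```text
t: 8.0
tcp_pos: [0.4533, -0.1271, 0.2271]
tool_rot: [-0.08, 0.989, 0.01, 0.125]
contact_force: [-0.5, -0.7, -0.6]
gripper_width: 0.0435
grasp_force: 62.5
```

Emit:
drive_tool(rows=[[[0.008, 0, 0.032, 0, 0, 0, -0.3], [0, 0, 0, 0, 0, 0, -0.3]]])

```text
t: 8.2
tcp_pos: [0.4535, -0.1271, 0.2268]
tool_rot: [-0.08, 0.989, 0.01, 0.125]
contact_force: [-4.5, 1.5, 10.1]
gripper_width: 0.0432
grasp_force: 63.8
```

Run:
```python
from h import *
print(where((-.032,0)));go(*tcp_for((-.032,0),-.012,.028,.25)); print(observe()["moment"])
```

```text
(array([-0.0105, -0.055 ,  0.0268]), 'tilt', np.float64(0.252))
t 8.2 pos [ 0.4535 -0.1271  0.2268] F [-4.45  1.54 10.14] w 0.0432 joints [-0.58  0.15  2.07  0.25  0.75 -2.48]
turn units [0.   0.02 0.01]
shift units (now axes) [ 0.022  0.002 -0.048] (target axes) [ 0.023  0.002 -0.048]
[0.32035008 0.80684055 0.0204184 ]
```

Contact found: the rail top is at about 0.027 in the held module's frame. Next I'll lift, back off towards the robot and lower to slot height.

Emit:
drive_tool(rows=[[[-0.066, 0, -0.258, 0, 0, 0, -0.3], [0.42, 0, -0.107, 0, 0, 0, -0.3], [0.42, 0, -0.107, 0, 0, 0, -0.3], [0, 0, 0, 0, 0, 0, -0.3], [0.043, 0, 0.17, 0, 0, 0, -0.3], [0.043, 0, 0.17, 0, 0, 0, -0.3], [0, 0, 0, 0, 0, 0, -0.3]]])

```text
t: 8.9
tcp_pos: [0.4273, -0.131, 0.2224]
tool_rot: [-0.08, 0.989, 0.011, 0.125]
contact_force: [-0.1, -0.1, -2.5]
gripper_width: 0.0431
grasp_force: 62.2
```

Run:
```python
from h import *
print(where((-.026,.01)));go(*tcp_for((-.026,.01),-.033,.025,.25))
```

```text
(array([-0.034 , -0.0544,  0.0336]), 'tilt', np.float64(0.251))
t 8.9 pos [ 0.4273 -0.131   0.2224] F [-0.12 -0.1  -2.53] w 0.0431 joints [-0.62  0.11  2.13  0.26  0.74 -2.54]
turn units [0.01 0.01 0.01]
shift units (now axes) [ 0.035 -0.009  0.286] (target axes) [ 0.034 -0.009  0.286]
```

Emit:
drive_tool(rows=[[[0.035, 0, 0.14, 0, 0, 0, -0.3], [0.035, 0, 0.14, 0, 0, 0, -0.3], [0, 0, 0, 0, 0, 0, -0.3]]])

```text
t: 9.2
tcp_pos: [0.4275, -0.131, 0.214]
tool_rot: [-0.08, 0.989, 0.011, 0.125]
contact_force: [0.1, 0.7, -2.7]
gripper_width: 0.0433
grasp_force: 62.2
```

Run:
```python
from h import *
print(where((-.026,.01)));go(*tcp_for((-.026,.01),-.023,.025,.25))
im=capture("scene");cv2.imwrite("pics/scene4.png",cv2.resize(im[190:300,250:370,::-1],None,fx=5.4,fy=5.4,interpolation=cv2.INTER_CUBIC))
```

```text
(array([-0.0338, -0.0544,  0.0251]), 'tilt', np.float64(0.251))
t 9.2 pos [ 0.4275 -0.131   0.214 ] F [ 0.11  0.68 -2.72] w 0.0433 joints [-0.62  0.13  2.13  0.27  0.72 -2.55]
turn units [0.01 0.01 0.01]
shift units (now axes) [-0.354 -0.011  0.095] (target axes) [-0.354 -0.01   0.095]
```

View pics/scene4.png

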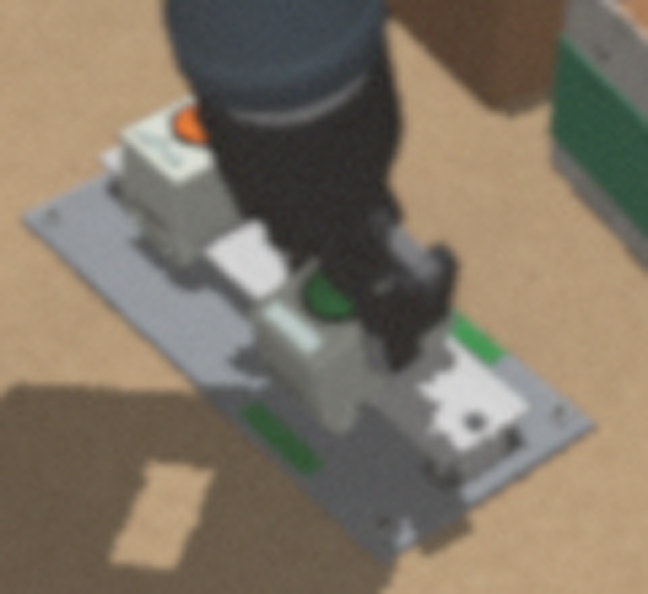

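The hook at about (335,410) is just in front of the rail's near edge and level with the flange. I'll advance slowly.

Emit:
drive_tool(rows=[[[-0.065, 0, 0.016, 0, 0, 0, -0.3], [-0.065, 0, 0.016, 0, 0, 0, -0.3], [-0.032, 0, 0.008, 0, 0, 0, -0.3], [0, 0, 0, 0, 0, 0, -0.3]]])

```text
t: 9.65
tcp_pos: [0.4329, -0.1304, 0.215]
tool_rot: [-0.08, 0.989, 0.01, 0.125]
contact_force: [-0.2, -1.0, -1.2]
gripper_width: 0.0434
grasp_force: 62.2
```

Emit:
drive_tool(rows=[[[-0.032, 0, 0.008, 0, 0, 0, -0.3], [0, 0, 0, 0, 0, 0, -0.3]]])

```text
t: 9.85
tcp_pos: [0.4337, -0.1302, 0.2148]
tool_rot: [-0.08, 0.989, 0.01, 0.125]
contact_force: [0.2, 0.6, -2.2]
gripper_width: 0.0427
grasp_force: 62.2
```

Emit:
drive_tool(rows=[[[-0.032, 0, 0.008, 0, 0, 0, -0.3], [0, 0, 0, 0, 0, 0, -0.3]]])

```text
t: 10.05
tcp_pos: [0.4346, -0.1301, 0.2148]
tool_rot: [-0.08, 0.989, 0.01, 0.125]
contact_force: [-0.2, 0.1, -2.6]
gripper_width: 0.043
grasp_force: 62.2
```

Emit:
drive_tool(rows=[[[-0.032, 0, 0.008, 0, 0, 0, -0.3], [0, 0, 0, 0, 0, 0, -0.3]]])

```text
t: 10.25
tcp_pos: [0.4356, -0.1299, 0.2148]
tool_rot: [-0.08, 0.989, 0.01, 0.125]
contact_force: [0.4, -0.0, -2.4]
gripper_width: 0.0432
grasp_force: 62.2
```

Run:
```python
from h import *
print(where((-.026,.01)),where((-.0205,.0054)))
```

```text
(array([-0.0254, -0.0549,  0.026 ]), 'tilt', np.float64(0.252)) (array([-0.0189, -0.0549,  0.023 ]), 'tilt', np.float64(0.252))
```

Emit:
drive_tool(rows=[[[-0.028, 0, 0.024, 0, 0, 0, -0.3], [0, 0, 0, 0, 0, 0, -0.3]]])

```text
t: 10.45
tcp_pos: [0.4366, -0.1298, 0.2143]
tool_rot: [-0.08, 0.989, 0.01, 0.125]
contact_force: [-0.2, 0.6, -2.3]
gripper_width: 0.0429
grasp_force: 62.2
```

Emit:
drive_tool(rows=[[[-0.032, 0, 0.008, 0, 0, 0, -0.3], [0, 0, 0, 0, 0, 0, -0.3]]])

```text
t: 10.65
tcp_pos: [0.4376, -0.1296, 0.2143]
tool_rot: [-0.08, 0.989, 0.01, 0.125]
contact_force: [0.0, 0.4, -1.6]
gripper_width: 0.0428
grasp_force: 62.2
```

Emit:
drive_tool(rows=[[[-0.032, 0, 0.008, 0, 0, 0, -0.3], [0, 0, 0, 0, 0, 0, -0.3]]])

```text
t: 10.85
tcp_pos: [0.4386, -0.1295, 0.2144]
tool_rot: [-0.08, 0.989, 0.01, 0.125]
contact_force: [-0.5, 0.1, -1.4]
gripper_width: 0.043
grasp_force: 62.2
```

Emit:
drive_tool(rows=[[[-0.02, 0, 0.005, 0, 0, 0, -0.3], [0, 0, 0, 0, 0, 0, -0.3]]])

```text
t: 11.05
tcp_pos: [0.4392, -0.1294, 0.2144]
tool_rot: [-0.08, 0.989, 0.01, 0.125]
contact_force: [0.1, -0.5, -2.5]
gripper_width: 0.0434
grasp_force: 62.2
```

Emit:
drive_tool(rows=[[[-0.02, 0, 0.005, 0, 0, 0, -0.3], [0, 0, 0, 0, 0, 0, -0.3]]])

```text
t: 11.25
tcp_pos: [0.4398, -0.1293, 0.2144]
tool_rot: [-0.08, 0.989, 0.01, 0.125]
contact_force: [-0.7, -0.9, -1.9]
gripper_width: 0.0431
grasp_force: 62.2
```

Emit:
drive_tool(rows=[[[-0.02, 0, 0.005, 0, 0, 0, -0.3], [0, 0, 0, 0, 0, 0, -0.3]]])

```text
t: 11.45
tcp_pos: [0.4402, -0.1291, 0.2143]
tool_rot: [-0.08, 0.989, 0.01, 0.125]
contact_force: [-1.0, 0.1, -2.4]
gripper_width: 0.043
grasp_force: 62.2
```

Emit:
drive_tool(rows=[[[-0.02, 0, 0.005, 0, 0, 0, -0.3], [0, 0, 0, 0, 0, 0, -0.3]]])

```text
t: 11.65
tcp_pos: [0.4406, -0.129, 0.2141]
tool_rot: [-0.08, 0.989, 0.01, 0.125]
contact_force: [-3.9, -1.0, -1.9]
gripper_width: 0.0432
grasp_force: 62.2
```

Run:
```python
from h import *
print(where((-.026,.01)),where((.0265,0)),observe()["contact_force"])
```

```text
(array([-0.0206, -0.0547,  0.0253]), 'tilt', np.float64(0.251)) (array([ 0.0328, -0.0546,  0.0286]), 'tilt', np.float64(0.251)) [-3.91907387 -0.98915925 -1.94103891]
```

The slot has met the near edge with about 4 N and is hooked. Now I'll rock it down a little about the slot.

Emit:
drive_tool(rows=[[[-0.061, 0, 0.009, 0, 0.083, 0, -0.3], [-0.061, 0, 0.009, 0, 0.083, 0, -0.3], [0, 0, 0, 0, 0, 0, -0.3]]])

```text
t: 11.95
tcp_pos: [0.4444, -0.1283, 0.2144]
tool_rot: [-0.08, 0.99, 0.01, 0.115]
contact_force: [-3.8, -1.7, -2.7]
gripper_width: 0.0433
grasp_force: 61.9
```

Emit:
drive_tool(rows=[[[-0.061, 0, 0.009, 0, 0.083, 0, -0.3], [0, 0, 0, 0, 0, 0, -0.3]]])

```text
t: 12.15
tcp_pos: [0.4463, -0.128, 0.2146]
tool_rot: [-0.08, 0.991, 0.009, 0.11]
contact_force: [-4.0, -1.7, -3.8]
gripper_width: 0.0433
grasp_force: 61.9
```

Run:
```python
from h import *
print(where((-.026,.01)),where((.0265,0)),observe()["contact_force"])
```

```text
(array([-0.0205, -0.0546,  0.0253]), 'tilt', np.float64(0.221)) (array([ 0.0329, -0.0545,  0.027 ]), 'tilt', np.float64(0.221)) [-3.98003685 -1.71339978 -3.75004824]
```

Emit:
drive_tool(rows=[[[-0.05, 0, 0.009, 0, 0.083, 0, -0.3], [0, 0, 0, 0, 0, 0, -0.3], [0, 0, 0, 0, 0, 0, 0.1], [0, 0, 0, 0, 0, 0, 0.4], [0, 0, 0, 0, 0, 0, 0.4], [0, 0, 0, 0, 0, 0, 0.4]]], grip_force=20)

```text
t: 12.75
tcp_pos: [0.4483, -0.1281, 0.2154]
tool_rot: [-0.08, 0.991, 0.008, 0.106]
contact_force: [0.1, 0.4, 0.2]
gripper_width: 0.0596
grasp_force: 0.0
```

Run:
```python
from h import *
print(where((-.026,.01)),where((.0265,0)),observe()["contact_force"])
im=capture("scene");cv2.imwrite("pics/scene5.png",cv2.resize(im[190:300,250:370,::-1],None,fx=5.4,fy=5.4,interpolation=cv2.INTER_CUBIC))
go(*tcp_for((.026,.058),.0305,.12,0,tm=(.026,0,.058+.173)))
```

```text
(array([-0.0199, -0.0553,  0.026 ]), 'tilt', np.float64(0.213)) (array([ 0.0335, -0.0553,  0.0273]), 'tilt', np.float64(0.213)) [0.11248726 0.41488898 0.19605062]
t 12.8 pos [ 0.4482 -0.1281  0.2153] F [-1.39 -0.12  0.13] w 0.0601 joints [-0.58  0.17  2.08  0.21  0.75 -2.46]
turn units [-0.    1.78  0.01]
shift units (now axes) [-2.631  0.003 -2.08 ] (target axes) [-2.132  0.006 -2.589]
```

View pics/scene5.png

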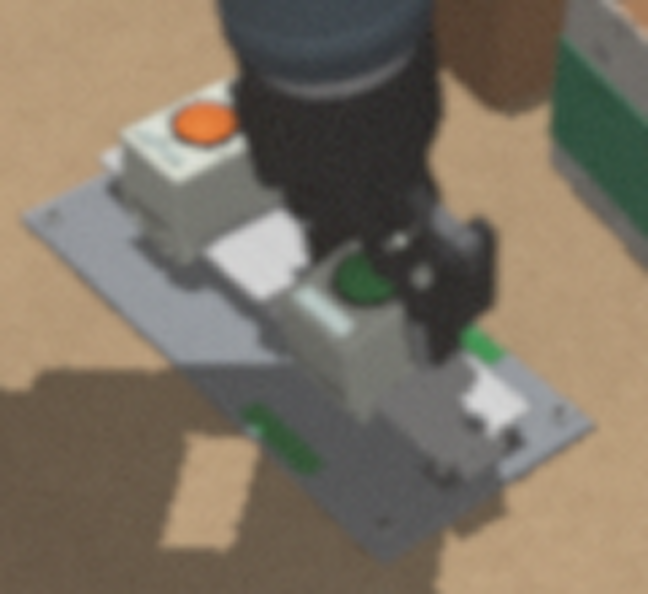

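The module is hooked and standing free at about (370,320) between the open fingers. I'll back off, level the tool and shut the fingers to press.

Emit:
drive_tool(rows=[[[0, 0, -0.1, 0, 0, 0, 0.8], [0, 0, -0.3, 0, 0, 0, 0.8], [0, 0, -0.9, 0, 0, 0, 0.8], [0, 0, -0.9, 0, 0, 0, 0.8], [0, 0, -0.8, 0, 0, 0, 0], [0, 0, 0, 0, 0.89, 0, -1], [0, 0, 0, 0, 0.89, 0, -1], [0, 0, 0, 0, 0, 0, -1], [0, 0, 0, 0, 0, 0, -1], [0, 0, 0, 0, 0, 0, -1]]])

```text
t: 13.8
tcp_pos: [0.429, -0.1308, 0.3028]
tool_rot: [-0.08, 0.997, 0.0, 0.0]
contact_force: [0.4, 0.8, -0.2]
gripper_width: 0.0001
grasp_force: 0.0
```

Run:
```python
from h import *
print(finger_overhang() if callable(finger_overhang) else finger_overhang)
go(*tcp_for((.026,.058),.0365,.10,0,tm=(.026,0,.058+.173)))
# expected pad location at tilt .2, slot at (-.0205,.025)
th=.2;d=np.array([.052,.048]);print("pad x,z",-.0205+d[0]*np.cos(th)-d[1]*np.sin(th),.025+d[0]*np.sin(th)+d[1]*np.cos(th))
im=capture("scene");cv2.imwrite("pics/scene6.png",cv2.resize(im[170:300,250:370,::-1],None,fx=4.6,fy=4.6,interpolation=cv2.INTER_CUBIC))
```

```text
0.1734
t 13.8 pos [ 0.429  -0.1308  0.3028] F [ 0.41  0.76 -0.25] w 0.0001 joints [-0.56  0.02  2.01  0.    1.12 -2.29]
turn units [0.01 0.   0.01]
shift units (now axes) [-2.977 -0.01   0.995] (target axes) [-2.977 -0.006  0.994]
pad x,z 0.02092733416958162 0.08237400093772279
```

View pics/scene6.png

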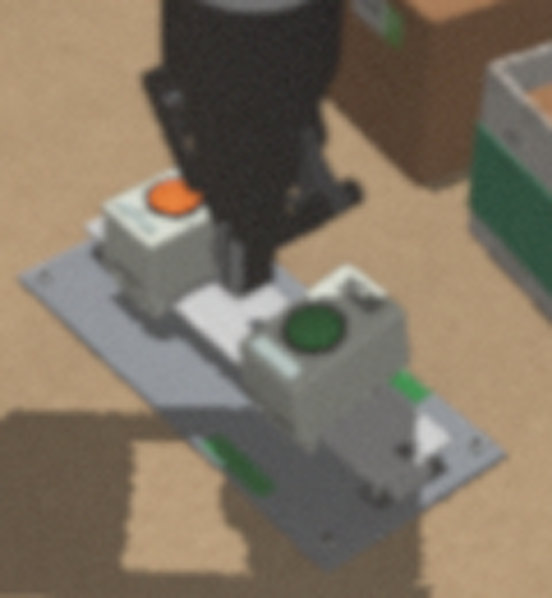

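The module is hooked with its foot end raised (green lens at (315,325)). I'll move the shut fingertips over the thumb pad.

Emit:
drive_tool(rows=[[[-0.93, 0, 0, 0, 0, 0, -1], [-0.93, 0, 0, 0, 0, 0, -1], [-0.93, 0, 0.5, 0, 0, 0, -1], [0, 0, 0.5, 0, 0, 0, -1], [0, 0, 0.33, 0, 0, 0, -1], [0, 0, 0, 0, 0, 0, -1]]])

```text
t: 14.45
tcp_pos: [0.5106, -0.1172, 0.2611]
tool_rot: [-0.08, 0.997, 0.001, -0.002]
contact_force: [0.6, 1.1, 0.1]
gripper_width: -0.0003
grasp_force: 0.0
```

Emit:
drive_tool(rows=[[[0, 0, 0.05, 0, 0, 0, -1], [0, 0, 0.033, 0, 0, 0, -1], [0, 0, 0, 0, 0, 0, -1]]])

```text
t: 14.75
tcp_pos: [0.5117, -0.1178, 0.2611]
tool_rot: [-0.08, 0.997, -0.0, -0.0]
contact_force: [-0.2, 0.3, -0.2]
gripper_width: 0.0001
grasp_force: 0.0
```

Run:
```python
from h import *
print(where((0,0),tm=(0,0,.1734)));go(*tcp_for((.026,.058),.031,.088,0,tm=(.026,0,.058+.1734)))
```

```text
(array([ 0.0309, -0.0552,  0.0877]), 'tilt', np.float64(-0.0))
t 14.75 pos [ 0.5117 -0.1178  0.2611] F [-0.21  0.31 -0.17] w 0.0001 joints [-0.45  0.25  1.84 -0.    1.05 -2.18]
turn units [-0.   -0.    0.01]
shift units (now axes) [-0.002  0.004 -0.01 ] (target axes) [-0.002  0.004 -0.01 ]
```

Tip is at 87.7 mm. I'll press in steps of 1 mm or less.

Emit:
drive_tool(rows=[[[0, 0, 0.033, 0, 0, 0, -1], [0, 0, 0.033, 0, 0, 0, -1], [0, 0, 0, 0, 0, 0, -1]]])

```text
t: 15.05
tcp_pos: [0.5117, -0.1175, 0.2584]
tool_rot: [-0.08, 0.997, 0.0, -0.001]
contact_force: [-0.2, -0.5, -0.5]
gripper_width: -0.0001
grasp_force: 0.0
```

Emit:
drive_tool(rows=[[[0, 0, 0.025, 0, 0, 0, -1], [0, 0, 0.017, 0, 0, 0, -1], [0, 0, 0, 0, 0, 0, -1]]])

```text
t: 15.35
tcp_pos: [0.5117, -0.1175, 0.257]
tool_rot: [-0.081, 0.997, 0.0, -0.001]
contact_force: [0.7, 0.2, -0.4]
gripper_width: -0.0001
grasp_force: 0.0
```

Emit:
drive_tool(rows=[[[0, 0, 0.017, 0, 0, 0, -1], [0, 0, 0, 0, 0, 0, -1]]])

```text
t: 15.55
tcp_pos: [0.5117, -0.1175, 0.2566]
tool_rot: [-0.08, 0.997, 0.0, -0.001]
contact_force: [-0.6, 0.6, 0.1]
gripper_width: -0.0001
grasp_force: 0.0
```

Emit:
drive_tool(rows=[[[0, 0, 0.017, 0, 0, 0, -1], [0, 0, 0, 0, 0, 0, -1]]])

```text
t: 15.75
tcp_pos: [0.5119, -0.1176, 0.2563]
tool_rot: [-0.08, 0.997, -0.0, -0.001]
contact_force: [0.1, 0.7, 0.6]
gripper_width: 0.0
grasp_force: 0.6
```

Emit:
drive_tool(rows=[[[0, 0, 0.017, 0, 0, 0, -1], [0, 0, 0, 0, 0, 0, -1]]])

```text
t: 15.95
tcp_pos: [0.512, -0.1176, 0.256]
tool_rot: [-0.08, 0.997, -0.0, -0.0]
contact_force: [0.3, -0.1, 1.6]
gripper_width: 0.0
grasp_force: 1.3
```

Emit:
drive_tool(rows=[[[0, 0, 0.01, 0, 0, 0, -1], [0, 0, 0, 0, 0, 0, -1]]])

```text
t: 16.15
tcp_pos: [0.5121, -0.1176, 0.2557]
tool_rot: [-0.08, 0.997, -0.0, -0.0]
contact_force: [1.8, 0.9, 3.6]
gripper_width: -0.0003
grasp_force: 1.9
```

Emit:
drive_tool(rows=[[[0, 0, 0.01, 0, 0, 0, -1], [0, 0, 0, 0, 0, 0, -1]]])

```text
t: 16.35
tcp_pos: [0.512, -0.1177, 0.2554]
tool_rot: [-0.08, 0.997, -0.0, -0.0]
contact_force: [1.5, 0.9, 5.3]
gripper_width: -0.0001
grasp_force: 2.3
```

Emit:
drive_tool(rows=[[[0, 0, 0.012, 0, 0, 0, -1], [0, 0, 0, 0, 0, 0, -1]]])

```text
t: 16.55
tcp_pos: [0.512, -0.1177, 0.255]
tool_rot: [-0.08, 0.997, -0.0, -0.0]
contact_force: [1.7, 1.0, 5.5]
gripper_width: 0.0
grasp_force: 2.6
```

Emit:
drive_tool(rows=[[[0, 0, 0.012, 0, 0, 0, -1], [0, 0, 0, 0, 0, 0, -1]]])

```text
t: 16.75
tcp_pos: [0.5121, -0.1177, 0.2548]
tool_rot: [-0.08, 0.997, -0.0, -0.0]
contact_force: [2.2, 0.7, 4.8]
gripper_width: -0.0001
grasp_force: 2.8
```

Emit:
drive_tool(rows=[[[0, 0, 0.012, 0, 0, 0, -1], [0, 0, 0, 0, 0, 0, -1]]])

```text
t: 16.95
tcp_pos: [0.5122, -0.1177, 0.2545]
tool_rot: [-0.08, 0.997, -0.0, 0.0]
contact_force: [2.7, 2.0, 5.6]
gripper_width: -0.0
grasp_force: 3.0
```

Force is rising slowly, so I'll continue with 0.5 mm steps.

Emit:
drive_tool(rows=[[[0, 0, 0.017, 0, 0, 0, -1], [0, 0, 0.017, 0, 0, 0, -1], [0, 0, 0, 0, 0, 0, -1]]])

```text
t: 17.25
tcp_pos: [0.5125, -0.1177, 0.2538]
tool_rot: [-0.08, 0.997, -0.0, 0.001]
contact_force: [2.8, 1.4, 6.9]
gripper_width: -0.0
grasp_force: 3.5
```

Emit:
drive_tool(rows=[[[0, 0, 0.017, 0, 0, 0, -1], [0, 0, 0.017, 0, 0, 0, -1], [0, 0, 0, 0, 0, 0, -1]]])

```text
t: 17.55
tcp_pos: [0.5127, -0.1178, 0.2531]
tool_rot: [-0.08, 0.997, -0.001, 0.001]
contact_force: [4.3, 1.6, 8.4]
gripper_width: -0.0
grasp_force: 4.1
```

Emit:
drive_tool(rows=[[[0, 0, 0.017, 0, 0, 0, -1], [0, 0, 0.017, 0, 0, 0, -1], [0, 0, 0, 0, 0, 0, -1]]])

```text
t: 17.85
tcp_pos: [0.513, -0.1178, 0.2524]
tool_rot: [-0.08, 0.997, -0.001, 0.001]
contact_force: [4.5, 1.3, 9.3]
gripper_width: -0.0001
grasp_force: 4.5
```

Emit:
drive_tool(rows=[[[0, 0, 0.017, 0, 0, 0, -1], [0, 0, 0.017, 0, 0, 0, -1], [0, 0, 0, 0, 0, 0, -1]]])

```text
t: 18.15
tcp_pos: [0.5109, -0.1173, 0.2488]
tool_rot: [-0.08, 0.997, 0.001, -0.002]
contact_force: [-0.9, 0.6, 0.0]
gripper_width: 0.0003
grasp_force: 0.0
```

Emit:
drive_tool(rows=[[[0, 0, 0.017, 0, 0, 0, -1], [0, 0, 0.017, 0, 0, 0, -1], [0, 0, 0, 0, 0, 0, -1]]])

```text
t: 18.45
tcp_pos: [0.5115, -0.1175, 0.2485]
tool_rot: [-0.08, 0.997, 0.0, -0.001]
contact_force: [0.3, -0.1, 0.5]
gripper_width: 0.0
grasp_force: 0.0
```

It snapped: the force dropped to zero. I'll lower to feel the seated top.

Emit:
drive_tool(rows=[[[0, 0, 0.033, 0, 0, 0, -1], [0, 0, 0.033, 0, 0, 0, -1], [0, 0, 0, 0, 0, 0, -1]]])

```text
t: 18.75
tcp_pos: [0.5116, -0.1175, 0.2467]
tool_rot: [-0.08, 0.997, 0.0, -0.001]
contact_force: [-0.2, 0.4, 0.6]
gripper_width: 0.0
grasp_force: 0.0
```

Emit:
drive_tool(rows=[[[0, 0, 0.017, 0, 0, 0, -1], [0, 0, 0, 0, 0, 0, -1]]])

```text
t: 18.95
tcp_pos: [0.5117, -0.1176, 0.2464]
tool_rot: [-0.08, 0.997, 0.0, -0.001]
contact_force: [-0.1, -0.3, 0.5]
gripper_width: -0.0003
grasp_force: 0.0
```

Emit:
drive_tool(rows=[[[0, 0, 0.017, 0, 0, 0, -1], [0, 0, 0, 0, 0, 0, -1]]])

```text
t: 19.15
tcp_pos: [0.5118, -0.1176, 0.2461]
tool_rot: [-0.08, 0.997, -0.0, -0.001]
contact_force: [0.3, 0.8, 1.7]
gripper_width: -0.0004
grasp_force: 0.9
```

Emit:
drive_tool(rows=[[[0, 0, 0.017, 0, 0, 0, -1], [0, 0, 0, 0, 0, 0, -1]]])

```text
t: 19.35
tcp_pos: [0.512, -0.1176, 0.246]
tool_rot: [-0.08, 0.997, -0.0, -0.0]
contact_force: [-1.6, 1.4, 5.3]
gripper_width: -0.0002
grasp_force: 3.0
```

Emit:
drive_tool(rows=[[[0, 0, 0.013, 0, 0, 0, -1], [0, 0, 0, 0, 0, 0, -1]]])

```text
t: 19.55
tcp_pos: [0.5121, -0.1176, 0.246]
tool_rot: [-0.08, 0.997, -0.0, -0.0]
contact_force: [-1.6, 0.7, 7.9]
gripper_width: 0.0
grasp_force: 4.1
```

Emit:
drive_tool(rows=[[[0, 0, 0.01, 0, 0, 0, -1], [0, 0, 0, 0, 0, 0, -1]]])

```text
t: 19.75
tcp_pos: [0.5123, -0.1176, 0.246]
tool_rot: [-0.08, 0.997, -0.0, 0.0]
contact_force: [-1.2, 1.7, 10.4]
gripper_width: 0.0002
grasp_force: 5.0
```

The stop is hard at tip z ≈ 72.6 mm, against about 72 mm expected when seated. I'll retract and check.

Emit:
drive_tool(rows=[[[0, 0, -0.3, 0, 0, 0, -1], [0, 0, -0.9, 0, 0, 0, -1], [0, 0, -0.9, 0, 0, 0, -1], [-0.3, 0, -0.9, 0, 0, 0, -1], [0, 0.9, -0.9, 0, 0, 0, -1], [0, 0.9, 0, 0, 0, 0, -1], [0, 0.9, 0, 0, 0, 0, -1], [0, 0.9, 0, 0, 0, 0, -1], [0, 0.9, 0, 0, 0, 0, -1], [0, 0.9, 0, 0, 0, 0, -1], [0, 0, 0, 0, 0, 0, -1]]])

```text
t: 20.85
tcp_pos: [0.494, 0.0462, 0.3618]
tool_rot: [-0.082, 0.997, 0.001, -0.001]
contact_force: [-0.9, -0.8, -0.2]
gripper_width: -0.0001
grasp_force: 0.0
```

Run:
```python
from h import *
for n in("scene","top"):cv2.imwrite(f"pics/{n}9.png",capture(n)[:,:,::-1])
a=cv2.imread("pics/scene9.png")[180:300,250:370];b=cv2.imread("pics/top9.png")[180:260,260:360]
a=cv2.resize(a,(400,400),interpolation=cv2.INTER_CUBIC);b=cv2.resize(b,(400,320),interpolation=cv2.INTER_CUBIC)
o=np.zeros((400,800,3),np.uint8);o[:,:400]=a;o[:320,400:]=b;cv2.imwrite("pics/c9.png",o)
for n,q in(("scene",(200,300)),("top",(185,250))):print(n,[x for x in blobs(cv2.imread(f"pics/{n}9.png"),(45,90,50),(90,255,255)) if q[0]<x[0][1]<q[1] and 260<x[0][0]<360])
```

```text
scene [(array([321.08, 240.03]), np.int32(66)), (array([339.36, 254.36]), np.int32(14)), (array([301.64, 270.81]), np.int32(58))]
top [(array([320., 203.]), np.int32(9)), (array([331.17, 213.02]), np.int32(58)), (array([331.12, 232.9 ]), np.int32(48))]
```

View pics/c9.png

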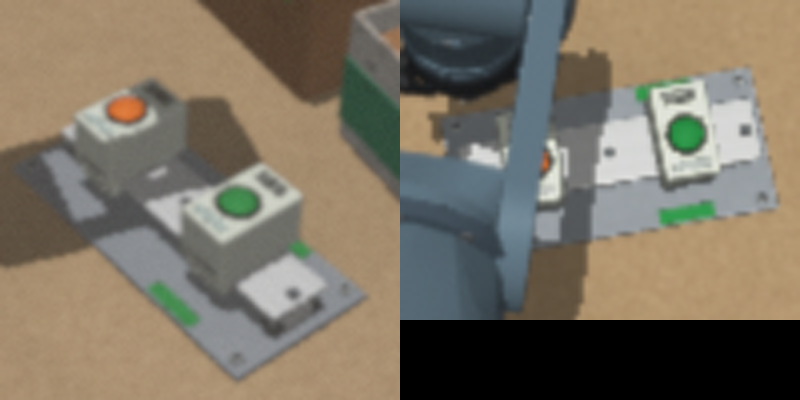

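```bash
cat >> m.py <<'E'
print("----")
L,e=tri((331.17,213.02),(321.08,240.03));d=L[:2]-C0;c,q=np.cos(YAW),np.sin(YAW);print(L,e,"plate",c*d[0]+q*d[1],-q*d[0]+c*d[1])
t=cv2.imread("pics/top9.png");k=8;cr=cv2.resize(t[195:232,315:342],None,fx=k,fy=k,interpolation=cv2.INTER_CUBIC)
m=cv2.inRange(cr,(200,205,205),(255,255,255));l=[np.c_[np.where(m)[::-1]].astype(np.int32)]
for th in (150,170,190,205,215,225): print(th,cv2.countNonZero(cv2.inRange(cr,(th,)*3,(255,)*3)),end=" ")
# side edges: lens to pad direction via dark pad centroid
g=cv2.cvtColor(t,cv2.COLOR_BGR2GRAY).astype(float);sub=g[200:208,324:334];w=np.clip(150-sub,0,None);yy,xx=np.mgrid[200:208,324:334];p=(float((w*xx).sum()/w.sum()),float((w*yy).sum()/w.sum()))
a=plane("top",p,.072);b=plane("top",(331.17,213.02),.076);print("pad",p,"yaw",np.arctan2(a[1]-b[1],a[0]-b[0]))
E
python3 m.py | sed -n '/----/,$p'
```

```text
----
[ 0.48317305 -0.12357422  0.0744069 ] 0.0007677737739742464 plate 0.001829262896425165 -0.05628456535163487
150 37531 170 23259 190 19308 205 14538 215 4675 225 0 pad (328.78504672897196, 202.6214953271028) yaw 0.17904198290287027
```

The module's lens height (74.4 mm) matches the fitted orange one (74.0 mm). It is 1 mm off the bay centre, square and level, and the robot is clear.

```bash
python3 -c "
from cell import *
print(finish_job())"
```

```text
the job is handed in; nothing more can be done
None
```

The module is clipped onto the rail at the bay, released and handed in at about 21 s; the highest contact force I read was about 13 N, and the arm stayed clear of the mug, tape roll and cup.

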